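Fit the double lid to the craft box and lift its outer lid alone

ROBOT

A 7-joint arm with a two-finger parallel gripper is mounted at the origin on the work surface. World frame = base frame: x ahead of the robot, y to its left, z up, the work surface at z = 0. Lengths are in m, angles in rad, forces in N, time in s.
With the tool pointing down it reaches from about 0.4 to 0.85 m from the base axis. Payload 4.5 kg.
Tool frame: the origin (TCP) lies at the very end of the fingers, on their centre line; the grasp point (between the pads) lies 19 mm behind it; z points along the fingers, y is the line along which they close (so a half turn about z gives the same grasp; the last joint's range is limited). The gripper opens to 88 mm and grips with 3 to 60 N. Pads are 18 mm wide; open, the fingers measure 123 mm over their backs; the gripper's body (75 mm by 187 mm) begins 45 mm behind the grasp point.
Start: joints at [1.335, 0.689, -0.195, 1.565, 0.157, 0.902, -0.215], TCP at [0.167, -0.602, 0.239] pointing down, gripper open.
Joint ranges: [-3.01, 3.01], [-0.46, 2.08], [-1.47, 1.51], [0.13, 2.56], [-1, 4.14], [0.04, 2.09], [-2.66, 2.66]. Speed limits (rad/s): [2.57, 2.57, 3.14, 3.14, 3.14, 3.14, 3.14].

INTERFACE

Orientations are given as [roll, pitch, yaw] about the fixed x, y, z axes, in that order (R = Rz(yaw) Ry(pitch) Rx(roll)).
In Python, from bench import manip gives the robot as it stands.
- The arm moves only by the shell command python3 -m pendant 'ROWS'. ROWS is JSON, a list of rows, each a list of 5 numbers: the shift along the world's x, y, z as a fraction of full scale, then the turn about the world's z as a fraction of full scale, then the closure, from 0 (fully open) to 1 (shut). In form: [[dx, dy, dz, twist, hand], ...]. A call has 1 to 5 rows; each row shifts and turns the commanded pose from where the row before left it; what a row does not reach is not made up. Full scale, the value 1, is 20 mm for a shift and 4 degrees for a turn. A row lasts 1/12 s, in which the tool goes at most 41.7 mm and 7.16 degrees, less where a joint would pass 70% of its speed; a pose out of reach is approached as far as the arm can. A call with a number of a shift or a turn outside -1 to 1 is refused whole. A call with a gripper value outside its range is refused whole. The fingers move at their own pace and stop on an object; the grip force is fixed at half the most. Time passes only in rows, so rows that do not move let the fingers close. It gives the time, the measured TCP pose, the force, the opening and the grip force at its end, in the units of the state.
- manip.read_state(): the state, without advancing time (a new reading comes with each control period).
- manip.read_camera(name): name is "side" or "top" or "wrist"; returns the picture (480x640x3 uint8, blue, green, red); there is no depth.
- manip.camera_model(name): a dict with "intrinsics" (3x3 intrinsics, pixels), "extrinsics" (4x4, takes a point from camera to world coordinates). Camera axes: x right, y up, looking along -z (the intrinsics and any distortion apply to the point x, -y, -z); pixel columns grow to the right and rows downward; lengths in m; the calibration is good to about 2 mm. A picture is of the moment at which its call begins: read the wrist's pose just before it. camera_model takes no time and is no camera call; for the wrist camera it gives the pose at the moment of the call.
- manip.hand_in(): hands the job in; it is judged then, once.
The state is a dict: "time_s": time; "qpos": joint angles; "joint_vel": joint speeds; "effort": joint torques, N m; "position": TCP position; "tool_rot": TCP orientation; "ft_force": force on the tool from outside, world axes, zero at the start; "moment": the same for the moment, N m; "gripper_width": finger opening in m; "grip_force": force on a finger pad.
Only numpy, scipy, OpenCV 4.12 (cv2) and the standard library are available. Lean on these libraries where they do the work, as an engineer would, in place of code of your own. Each camera call takes 0.05 s, during which the arm holds its last target. There are 200 camera calls.

TASK

Pick up the nested pair of lids by the orange handle and lower it, both together, into the mouth of the mint-green craft box without dropping it, turn the handle clockwise until it stops so that the inner lid is locked, and let go. Then take the outer lid by its round collar, lift it alone straight up until it is completely clear of the orange handle, and finish while still holding it there level in the gripper above the box, leaving the inner lid locked and undisturbed. Leave the other things on the table as they are.

Things in the scene. Friction and masses are not known exactly. Their poses are not given: they have to be found in the camera images.
- craft_box: mint-green craft box fixed to the table, 140 x 140 mm, chrome latch on its -x face; origin under its centre, z up. On top a turret (132 mm across, top 70 mm up) with a central round mouth of 90 mm. Two notches in the mouth's rim, at its +x and -x, about 19 mm wide, reach out to 58 mm from the axis. A flat ledge 56 mm up stops the lid. Same after a half turn but for the latch
- mouth (a point): centre of the craft box's mouth at the top of its rim, 70 mm up. Under the 6.5 mm thick rim runs a bayonet groove: a lid resting on the ledge, lugs in the notches, turns clockwise (from above) under the rim to a stop at about 1.1 rad, where the rim has two red marks; a stop bars the other way. Beyond about 0.5 rad it cannot lift out
- inner_lid: loose inner lid, about 140 g: white disc 84 mm across, 18 mm thick, origin under its centre, z up. Two orange lugs (12 mm wide, 5 mm thick, level with the underside) reach out along its +x and -x to 54 mm from the axis. Same after a half turn. Starts flat on the table, outer lid on it. Seated, its origin is 56 mm above the box's; locked, it has 2.5 mm vertical play
- handle (a point): top centre of the inner lid's orange handle, 82 mm above the lid's origin. The handle is an upright bar, 28 mm long along the lid's x (in line with the lugs), 14 mm thick along its y, from 28 to 82 mm height, on a round boss 32 mm across (18 to 28 mm height); rigidly part of the inner lid
- outer_lid: loose outer lid, about 100 g: mint-green disc 96 mm across, 6 mm thick, origin at the centre of its underside, z up, with a 37 mm central hole through which the inner lid's boss and handle stand with about 3 mm play. Nested, it lies loose on the white disc, its origin 18 mm above the inner lid's, and turns freely. It must rise 64 mm to clear the handle
- collar (a point): centre of the top of the outer lid's round upright grip collar, 28 mm above that lid's origin; collar 54 mm outside, 42 mm inside diameter, 22 mm high, standing on the disc
- tumbler: clear glass tumbler of pens, 72 mm across, 95 mm high (pens to 160), origin under its centre
- tape_clear: amber tape roll lying flat, 96 mm across, 18 mm high, origin under its centre
- tape_red: red tape roll lying flat, 80 mm across, 24 mm high, origin under its centre
- dispenser: black tape dispenser, 62 x 150 x 83 mm, origin under its centre
- staple_remover: chrome staple remover, 55 x 16 x 32 mm, origin under its centre
- glue: white glue bottle with orange cap, 38 mm across, 100 mm high, origin under its centre
- bobbin: blue plastic bobbin standing on end, 44 mm across, 38 mm high, origin under its centre

How it is judged:
On the way, in this order (a step that is already met when the one before it is completed fails the run):
1. the inner lid is down on the ledge in the box's mouth, lugs in the notches, with the outer lid still nested on it (z of inner_lid in the frame of craft_box between 0.052 and 0.06 m and horizontal distance between inner_lid and craft_box below 0.007 m and angle between inner_lid's own z axis and vertical below 0.08 rad and z of outer_lid in the frame of inner_lid between 0.014 and 0.023 m and horizontal distance between outer_lid and inner_lid below 0.008 m and angle between the x axis of inner_lid and the x axis of craft_box, either way round below 0.5 rad), for 0.1 s.
2. the inner lid is turned under the rim (more than 0.85 rad) with the outer lid still nested on it (z of inner_lid in the frame of craft_box between 0.052 and 0.06 m and horizontal distance between inner_lid and craft_box below 0.007 m and angle between inner_lid's own z axis and vertical below 0.08 rad and z of outer_lid in the frame of inner_lid between 0.014 and 0.023 m and horizontal distance between outer_lid and inner_lid below 0.008 m and angle between the x axis of inner_lid and the x axis of craft_box, either way round above 0.85 rad), for 0.2 s.
At the end, for the whole second after the job is handed in: inner lid seated in the box (origin 52 to 60 mm above the box origin, 7 mm from its axis, level) and turned over 0.85 rad; outer lid still, gripped by the fingers (over 1 N), over 84 mm above the inner lid, within 60 mm of the box axis, tilt under 0.26 rad, touching neither lid nor box (z of inner_lid in the frame of craft_box between 0.052 and 0.06 m and horizontal distance between inner_lid and craft_box below 0.007 m and angle between inner_lid's own z axis and vertical below 0.08 rad and angle between the x axis of inner_lid and the x axis of craft_box, either way round above 0.85 rad and z of outer_lid in the frame of inner_lid above 0.084 m and horizontal distance between outer_lid and craft_box below 0.06 m and angle between outer_lid's own z axis and vertical below 0.26 rad and contact force between the fingers and outer_lid above 1 N and contact force between each of outer_lid, the fingers and inner_lid below 0.1 N and contact force between outer_lid and craft_box below 0.1 N and linear speed of outer_lid below 0.03 m/s); the arm keeps its last pose, push and grip.
It fails at once if the outer lid is taken off the inner lid before the inner lid is seated and locked (z of outer_lid in the frame of inner_lid above 0.03 m and not (horizontal distance between inner_lid and craft_box below 0.012 m and z of inner_lid in the frame of craft_box below 0.064 m and angle between the x axis of inner_lid and the x axis of craft_box, either way round above 0.7 rad)).
It fails at once if the inner lid is touched (over 2 N) by the fingers while the outer lid is lifted off it (z of outer_lid in the frame of inner_lid above 0.03 m and contact force between the fingers and inner_lid above 2 N).
It fails at once if the lids are dropped into the box (over 0.4 m/s close above the mouth) (horizontal distance between inner_lid and craft_box below 0.03 m and z of inner_lid in the frame of craft_box below 0.09 m and linear speed of inner_lid above 0.4 m/s).
It fails at once if a bystander is moved by more than 30 mm or tipped over (distance of any of tumbler, tape_clear, tape_red, dispenser, staple_remover, glue, bobbin from where it was at the start of the episode above 0.03 m or angle between any of tumbler, tape_clear, tape_red, dispenser, staple_remover, glue, bobbin's own z axis and vertical above 0.5 rad).
It also fails if it takes over 54 s, if anything falls off the work surface, if the arm or the gripper's body presses on something with over 40 N, if the wrist force passes 120 N, or if a joint passes its speed limit or range.

## Working session

There is one attempt and no reset: what is moved stays moved. The work goes in short steps, Python scripts to look and compute and a shell command to move; the robot and the scene stay as the last step left them, time stands still between calls to the robot, and variables do not carry over. Pictures are saved under pics/ and viewed, at most 10 in all, crops included, and the job is handed in when it is done.

```bash
mkdir -p pics
cat > h.py <<'E'
import numpy as np, cv2
from bench import manip
def snap(n,f=None):
    m=manip.camera_model(n); im=manip.read_camera(n)
    if f: cv2.imwrite('pics/'+f,im)
    return im,np.array(m['intrinsics']),np.array(m['extrinsics'])
def cast(px,K,T,z):
    px=np.atleast_2d(px).astype(float)
    d=np.c_[(px[:,0]-K[0,2])/K[0,0],-(px[:,1]-K[1,2])/K[1,1],-np.ones(len(px))]@T[:3,:3].T
    o=T[:3,3]; return o+d*((z-o[2])/d[:,2])[:,None]
E
python3 - <<'E'
from h import *
s=manip.read_state(); print(s)
for n in('top','side'):
    im,K,T=snap(n,n+'0.png'); print(n,K.tolist(),T.round(3).tolist(),manip.camera_model(n).keys())
E
```

```text
{'time_s': 0.0, 'qpos': array([ 1.33481342,  0.68997076, -0.19449714,  1.56633709,  0.15731264,
        0.90247014, -0.21508174]), 'joint_vel': array([ 5.04128233e-05,  3.53776171e-04, -5.70711659e-04, -5.14560779e-04,
        6.61473298e-04,  3.60168344e-05,  4.83648589e-04]), 'effort': array([ 8.35321534e-04, -5.27569664e+01, -1.26691081e+00, -1.53428721e+01,
       -5.26746805e-02,  6.37643418e-03,  2.23816160e-04]), 'position': array([ 0.16635315, -0.60181198,  0.23791969]), 'tool_rot': array([-3.13980492e+00,  1.47772809e-04,  2.69879695e-01]), 'ft_force': array([ 0.30150763, -0.16228305, -0.1032094 ]), 'moment': array([-0.02581963,  0.01998392,  0.02461506]), 'grip_force': 0.0, 'gripper_width': 0.08804041871244006}
top [[548.0710568387855, 0.0, 312.51442897786677], [0.0, 548.0710568387855, 245.80766787429243], [0.0, 0.0, 1.0]] [[-0.026, 0.981, -0.193, 0.386], [-1.0, -0.027, -0.002, 0.0], [-0.008, 0.193, 0.981, 1.303], [0.0, 0.0, 0.0, 1.0]] dict_keys(['intrinsics', 'extrinsics'])
side [[436.86185647992664, 0.0, 312.8523386016499], [0.0, 436.86185647992664, 237.1316627213937], [0.0, 0.0, 1.0]] [[-0.983, 0.102, -0.15, 0.481], [-0.182, -0.54, 0.822, 0.8], [0.003, 0.836, 0.549, 0.615], [0.0, 0.0, 0.0, 1.0]] dict_keys(['intrinsics', 'extrinsics'])
```

View pics/top0.png

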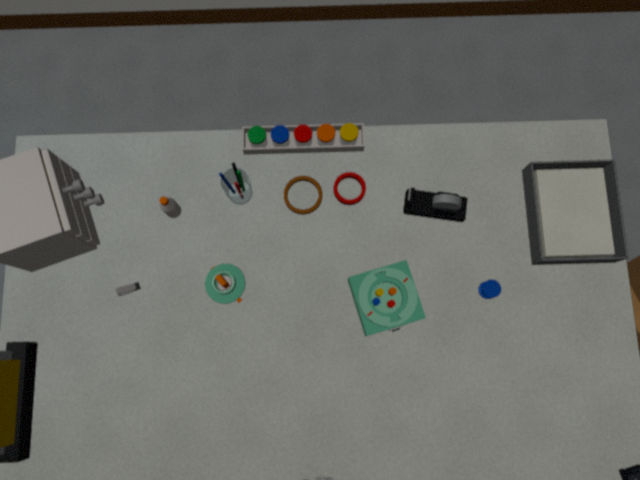

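View pics/side0.png

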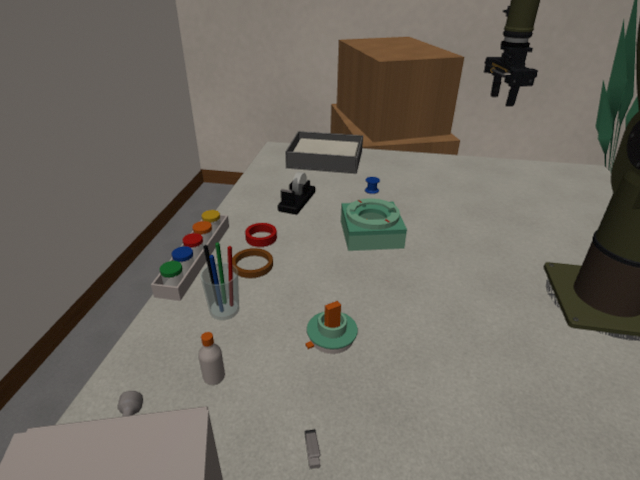

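The top view shows the lids at about (225,283), with a lug at (239,300), and the box at about (387,298) with its latch near (397,329). The side view shows the lids at (332,330) and the box at (373,223). Next I'll measure these with colour masks.

Run:
```python
from h import *
im,K,T=snap('top')
hsv=cv2.cvtColor(im,cv2.COLOR_BGR2HSV)
def comps(m,roi,amin):
    x0,y0,x1,y1=roi; M=np.zeros_like(m); M[y0:y1,x0:x1]=m[y0:y1,x0:x1]
    n,l,st,c=cv2.connectedComponentsWithStats(M)
    return [(l==i,st[i],c[i]) for i in range(1,n) if st[i,4]>=amin]
g=cv2.inRange(hsv,(70,60,60),(95,255,255)); o=cv2.inRange(hsv,(5,150,100),(20,255,255))
r=cv2.bitwise_or(cv2.inRange(hsv,(0,150,80),(5,255,255)),cv2.inRange(hsv,(172,150,80),(180,255,255)))
for k,s,c in comps(g,(195,255,260,320),30):
    cn=max(cv2.findContours(k.astype('uint8'),0,1)[0],key=cv2.contourArea); e=cv2.fitEllipse(cn); print('lid',s,e,cast(e[0],K,T,.024))
for k,s,c in comps(o,(195,255,260,320),3):
    p=np.argwhere(k)[:,::-1]
    for z in (.003,.082): print('or',s,c,z,cast(c,K,T,z)[0].round(4), cv2.minAreaRect(cast(p,K,T,z)[:,:2].astype('f')))
for k,s,c in comps(g,(340,250,435,345),100):
    cn=max(cv2.findContours(k.astype('uint8'),0,1)[0],key=cv2.contourArea); print('box',s,c,cv2.minAreaRect(cast(cn[:,0],K,T,.056)[:,:2].astype('f')))
for k,s,c in comps(r,(340,250,435,345),2): print('red',s,c,cast(c,K,T,.07))
for n,(x0,y0,x1,y1) in {'a':(195,255,260,320),'b':(340,250,435,345)}.items():
    globals()[n]=cv2.resize(im[y0:y1,x0:x1],(400,400),interpolation=cv2.INTER_CUBIC)
cv2.imwrite('pics/z.png',np.hstack([a,b]))
```

```text
lid [205 264  40  40 991] ((224.62684631347656, 283.1313171386719), (38.07194519042969, 39.6580696105957), 55.01118850708008) [[0.55359005 0.2121778  0.024     ]]
or [216 275  10  11  64] [220.5      279.859375] 0.003 [0.5645 0.2256 0.003 ] ((0.564754068851471, 0.22498278319835663), (0.025934215635061264, 0.013368760235607624), 44.295005798339844)
or [216 275  10  11  64] [220.5      279.859375] 0.082 [0.5536 0.2119 0.082 ] ((0.5538579821586609, 0.21132460236549377), (0.024357790127396584, 0.012556135654449463), 44.29505157470703)
or [237 298   4   4  11] [238.54545455 299.63636364] 0.003 [0.5161 0.1824 0.003 ] ((0.5163785815238953, 0.18249373137950897), (0.006808819714933634, 0.006628396920859814), 44.25352096557617)
or [237 298   4   4  11] [238.54545455 299.63636364] 0.082 [0.5081 0.1713 0.082 ] ((0.5084230303764343, 0.171418234705925), (0.0063949571922421455, 0.006225490011274815), 44.254093170166016)
box [ 348  260   77   76 3445] [385.84731495 297.7724238 ] ((0.5074504613876343, -0.1599370837211609), (0.13925042748451233, 0.1423037201166153), 14.977819442749023)
red [388 300   7   7  36] [390.77777778 303.11111111] [[ 0.49247758 -0.16879733  0.07      ]]
red [369 313   2   2   2] [369.5 313.5] [[ 0.47055823 -0.12004847  0.07      ]]
```

View pics/z.png

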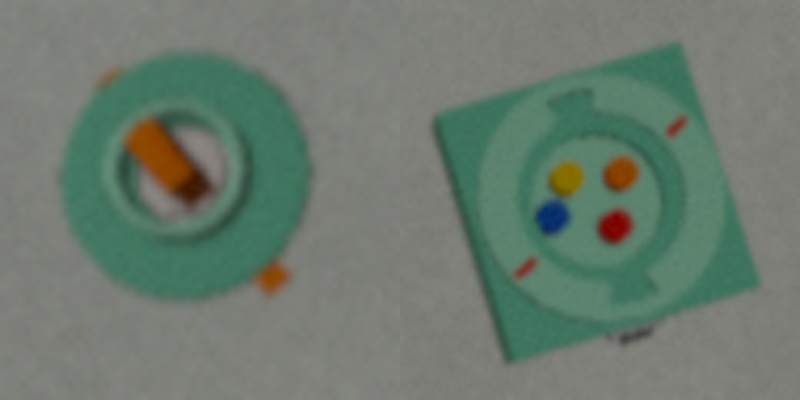

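The left crop shows the lids with lugs at about (110,75) and (272,277), so the lid's axis is near 40° in the world. The right crop shows the box's notches at (570,100) and (635,285), the latch at (632,335) and red marks at (677,126) and (526,268), so the box's yaw is about 15°. Now I'll move above the lids.

```bash
for i in 1 2 3 4; do :; done
python3 -m pendant '[[0.97,1,0,0.15,0],[0.97,1,0,0.15,0],[0.97,1,0,0.15,0],[0.97,1,0,0.15,0],[0.97,1,0,0.15,0]]'
python3 -m pendant '[[0.97,1,0,0.15,0],[0.97,1,0,0.15,0],[0.97,1,0,0.15,0],[0.97,1,0,0.15,0],[0.97,1,0,0.15,0]]'
python3 -m pendant '[[0.97,1,0,0.15,0],[0.97,1,0,0.15,0],[0.97,1,0,0.15,0],[0.97,1,0,0.15,0],[0.97,1,0,0.15,0]]'
python3 -m pendant '[[0.97,1,0,0.15,0],[0.97,1,0,0.15,0],[0.97,1,0,0.15,0],[0.97,1,0,0.15,0],[0.97,1,0,0.15,0]]'
```

```text
time_s: 0.57
position: [0.2642, -0.5012, 0.2385]
tool_rot: [-3.141, 0.0, 0.322]
ft_force: [0.6, 0.6, 1.1]
gripper_width: 0.0883
grip_force: 0.0
time_s: 0.98
position: [0.3613, -0.4012, 0.2386]
tool_rot: [-3.141, 0.0, 0.375]
ft_force: [-0.9, -0.0, -0.7]
gripper_width: 0.0884
grip_force: 0.0
time_s: 1.4
position: [0.4582, -0.3012, 0.2386]
tool_rot: [-3.141, 0.0, 0.427]
ft_force: [-0.0, -0.3, 0.7]
gripper_width: 0.0885
grip_force: 0.0
time_s: 1.82
position: [0.5552, -0.2013, 0.2385]
tool_rot: [-3.141, 0.001, 0.48]
ft_force: [0.7, 0.5, -0.4]
gripper_width: 0.0884
grip_force: 0.0
```

The arm tracks well. The tool is now over the box, so I'll measure it with the wrist camera on the way.

Run:
```python
from h import *
im,K,T=snap('wrist','w1.png'); print(K.round(1).tolist(),T.round(3).tolist())
```

```text
[[351.6, 0.0, 318.2], [0.0, 351.6, 235.1], [0.0, 0.0, 1.0]] [[0.462, 0.855, 0.237, 0.615], [-0.887, 0.446, 0.123, -0.171], [-0.001, -0.267, 0.964, 0.385], [0.0, 0.0, 0.0, 1.0]]
```

View pics/w1.png

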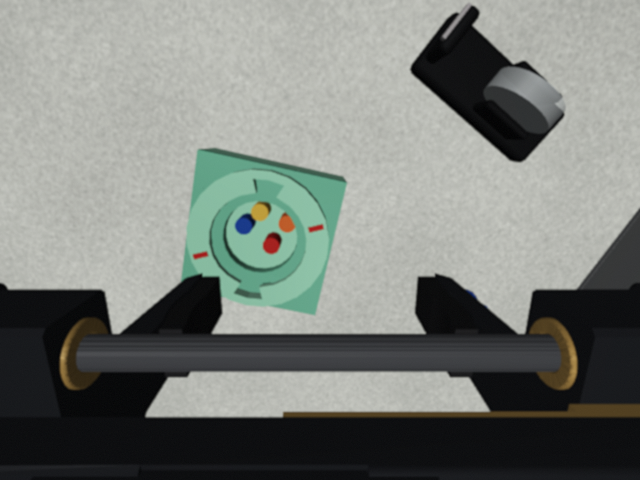

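The wrist view shows the box with red marks at about (316,228) and (201,255), notches at (265,187) and (248,291), and top corners at (199,150), (345,181) and (316,314).

Run:
```python
from h import *
im=cv2.imread('pics/w1.png'); m=manip.camera_model('wrist');K=np.array(m['intrinsics']);T=np.array(m['extrinsics'])
hsv=cv2.cvtColor(im,cv2.COLOR_BGR2HSV)
r=cv2.inRange(hsv,(0,150,80),(6,255,255))|cv2.inRange(hsv,(170,150,80),(180,255,255))
n,l,s,c=cv2.connectedComponentsWithStats(r)
P=[]
for i in range(1,n):
    if s[i,4]>15 and 140<s[i,1]<320 : 
        p=cast(c[i],K,T,.07)[0]; print(s[i],c[i],p.round(4)); 
        if s[i,4]<120: P.append(p)
P=np.array(P); d=P[0]-P[1]; print('mid',P.mean(0),np.linalg.norm(d),np.degrees(np.arctan2(d[1],d[0])))
q=cast([(199,150),(345,181),(316,314),(265,187),(248,291)],K,T,.056)
for a,b in((0,1),(1,2),(3,4)):
    d=q[b]-q[a]; print(np.linalg.norm(d),np.degrees(np.arctan2(d[1],d[0])))
q=cast([(265,187),(248,291)],K,T,.07);print(q,q.mean(0))
# notches by darkness: mouth-rim light mask contour
for v in(150,165,180):
    k=cv2.inRange(hsv,(65,40,v),(95,255,255)); cs=[x for x in cv2.findContours(k,0,1)[0] if cv2.contourArea(x)>3000]
    for x in cs: print(v,cv2.contourArea(x),cv2.fitEllipse(x))
print(manip.read_state()['position'], cast((258.5,241.5),K,T,.07))
```

```text
[309 225  14   6  48] [315.64583333 227.77083333] [ 0.5493 -0.1981  0.07  ]
[264 233  16  20 217] [271.02304147 243.79723502] [ 0.516  -0.1685  0.07  ]
[194 252  13   6  45] [199.97777778 254.84444444] [ 0.4747 -0.1141  0.07  ]
mid [ 0.51196191 -0.15608743  0.07      ] 0.1123895919141924 -48.40035994282172
0.13654512314277795 -73.84069033901956
0.13925381808356377 -163.25666842840076
0.10749500885685004 -163.45590476702614
[[ 0.56117337 -0.14043245  0.07      ]
 [ 0.46250862 -0.16974089  0.07      ]] [ 0.51184099 -0.15508667  0.07      ]
150 19124.0 ((261.57666015625, 230.2406005859375), (153.95709228515625, 174.30752563476562), 121.49720764160156)
165 16848.5 ((265.3645324707031, 237.68991088867188), (143.9672393798828, 156.25692749023438), 107.39937591552734)
180 14583.5 ((257.89544677734375, 237.26229858398438), (129.77960205078125, 143.5614471435547), 121.98406219482422)
[ 0.5602716  -0.19441599  0.23871886] [[ 0.51250033 -0.15719133  0.07      ]]
```

```bash
python3 -m pendant '[[0,1,0,0.15,0],[0,1,0,0.15,0],[0,1,0,0.15,0],[0,1,0,0.15,0],[0,1,0,0.15,0]]'
python3 -m pendant '[[0,1,0,0.15,0],[0,1,0,0.15,0],[0,1,0,0.15,0],[0,1,0,0.15,0],[0,1,0,0.15,0]]'
python3 -m pendant '[[0,1,0,0.15,0],[0,1,0,0.15,0],[0,1,0,0.15,0],[0,1,0,0.15,0],[0,1,0,0.15,0]]'
python3 -m pendant '[[-0.5,1,0,0.15,0],[-0.5,0.5,0,0.15,0],[0,0,0,0,0]]'|head -3
python3 - <<'E'
from h import *
im,K,T=snap('wrist','w2.png')
E
```

```text
time_s: 2.28
position: [0.5542, -0.1016, 0.2385]
tool_rot: [-3.141, 0.001, 0.532]
ft_force: [-0.5, 0.3, 0.1]
gripper_width: 0.0881
grip_force: 0.0
time_s: 2.7
position: [0.5542, -0.0016, 0.2385]
tool_rot: [-3.141, 0.001, 0.584]
ft_force: [-0.2, 0.1, 0.0]
gripper_width: 0.0878
grip_force: 0.0
time_s: 3.12
position: [0.5543, 0.0983, 0.2385]
tool_rot: [-3.142, 0.0, 0.637]
ft_force: [0.7, 0.2, -0.2]
gripper_width: 0.0882
grip_force: 0.0
time_s: 3.37
position: [0.532, 0.1305, 0.2386]
tool_rot: [-3.139, 0.001, 0.663]
```

View pics/w2.png

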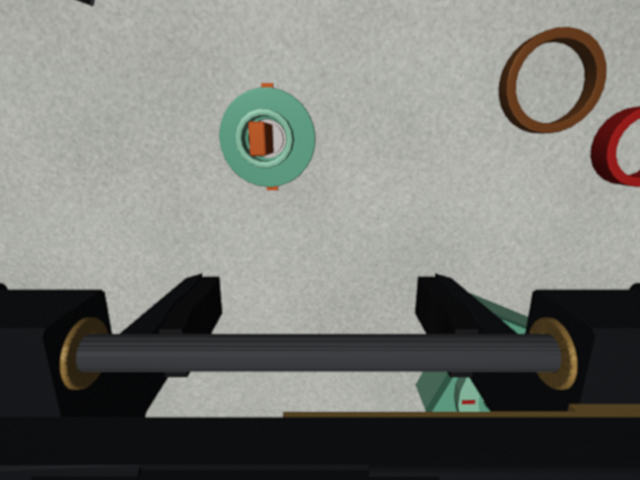

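The wrist view shows the lid disc centred near (267,137), lugs at (267,85) and (272,188), and the handle top near (258,138).

Run:
```python
from h import *
s=manip.read_state(); print(s['position'],s['tool_rot'])
im,K,T=snap('wrist')
s=manip.read_state(); print(s['position'],s['tool_rot'])
hsv=cv2.cvtColor(im,cv2.COLOR_BGR2HSV)
g=cv2.inRange(hsv,(70,60,60),(95,255,255)); g[:,:200]=0;g[:,340:]=0;g[220:]=0
e=cv2.fitEllipse(max(cv2.findContours(g,0,1)[0],key=cv2.contourArea)); print(e,'disc',cast(e[0],K,T,.024))
o=cv2.inRange(hsv,(3,150,60),(15,255,255)); o[:,:200]=0;o[:,340:]=0;o[220:]=0
n,l,st,c=cv2.connectedComponentsWithStats(o); L=[]
for i in range(1,n):
    if st[i,4]<10: continue
    z=.003 if st[i,4]<150 else .082; p=cast(c[i],K,T,z)[0]; print(st[i],c[i],p)
    if z<.01: L.append(p)
    else:
        m=(l==i)&(hsv[...,2]>150); q=cast(np.argwhere(m)[:,::-1],K,T,.082)[:,:2].astype('f'); print('handle top',m.sum(),cv2.minAreaRect(q))
d=L[0]-L[1]; print(np.degrees(np.arctan2(d[1],d[0])),(L[0]+L[1])/2,np.linalg.norm(d))
```

```text
[0.5333449  0.12817084 0.23866061] [-3.14112513e+00  1.20227525e-03  6.59917353e-01]
[0.53431795 0.12662858 0.23871187] [3.14079761e+00 9.99671681e-04 6.57206589e-01]
((263.3641662597656, 136.38267517089844), (93.53589630126953, 98.68669128417969), 153.76303100585938) disc [[0.55449783 0.21256025 0.024     ]]
[259  84  10   3  27] [263.44444444  84.88888889] [0.5933716  0.24404009 0.003     ]
[244 121  20  35 571] [253.4028021  137.95446585] [0.55363304 0.21134774 0.082     ]
handle top 447 ((0.5532850623130798, 0.21215662360191345), (0.02485916018486023, 0.011655410751700401), 38.260475158691406)
[265 187   9   3  27] [269. 188.] [0.51233973 0.17890698 0.003     ]
38.792190457226475 [0.55285567 0.21147354 0.003     ] 0.10396386220411816
```

The handle is at (0.5535, 0.212) with yaw 38.6°. The disc centre and the lugs agree with this. I'll move above it and descend to z≈0.053, just clear of the collar top at 0.046.

```bash
python3 -m pendant '[[0.25,1,0,0.1,0],[0.25,1,0,0.1,0],[0.25,1,0,0,0],[0.2,0.7,0,0,0],[0.05,0.5,0,0,0]]' >/dev/null
python3 -m pendant '[[0,0,-0.8,0,0],[0,0,-1,0,0],[0,0,-1,0,0],[0,0,-1,0,0],[0,0,-0.8,0,0]]' >/dev/null
python3 -m pendant '[[0,0,-0.5,0,0],[0,0,-0.4,0,0],[0,0,0,0,0],[0,0,0,0,0],[0,0,0,0,0]]'
python3 - <<'E'
from h import *
im,K,T=snap('wrist','w3.png')
E
```

```text
time_s: 4.72
position: [0.5553, 0.2116, 0.1296]
tool_rot: [3.141, -0.002, 0.671]
ft_force: [-0.0, -0.1, -0.0]
gripper_width: 0.0885
grip_force: 0.0
```

View pics/w3.png

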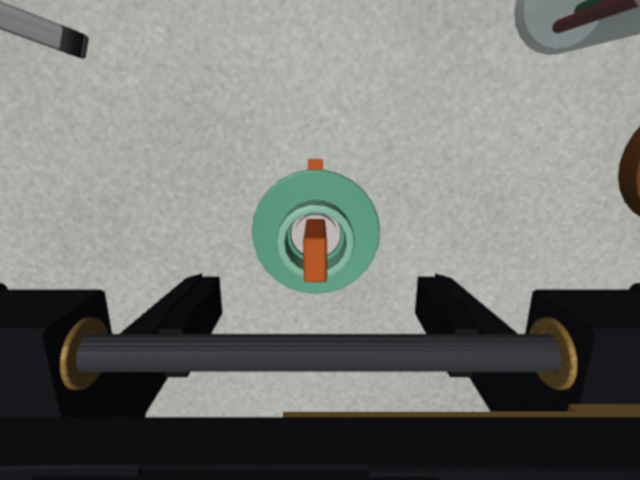

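The handle top at (315,262) is centred between the fingers and aligned with the tool. I'll descend and grip.

```bash
python3 -m pendant '[[0,0,-0.9,0,0],[0,0,-0.9,0,0],[0,0,-0.8,0,0],[0,0,-0.7,0,0],[0,0,-0.5,0,0]]'
python3 -m pendant '[[0,0,0,0,1],[0,0,0,0,1],[0,0,0,0,1],[0,0,0,0,1],[0,0,0,0,1]]' 
python3 -m pendant '[[0,0,0,0,1],[0,0,0,0,1],[0,0,0,0,1],[0,0,0,0,1],[0,0,0,0,1]]'
```

```text
time_s: 5.18
position: [0.5548, 0.2117, 0.0523]
tool_rot: [3.141, -0.0, 0.671]
ft_force: [-0.2, -0.3, 0.2]
gripper_width: 0.0884
grip_force: 0.0
time_s: 5.6
position: [0.5552, 0.2118, 0.0537]
tool_rot: [3.141, -0.002, 0.671]
ft_force: [0.5, -0.7, 1.2]
gripper_width: 0.0567
grip_force: 0.0
time_s: 6.02
position: [0.5546, 0.2116, 0.0528]
tool_rot: [3.142, -0.0, 0.671]
ft_force: [-0.1, -0.1, -0.1]
gripper_width: 0.0232
grip_force: 0.0
```

```bash
python3 -m pendant '[[0,0,0,0,1],[0,0,0,0,1],[0,0,0,0,1],[0,0,0,0,1],[0,0,0,0,1]]' 
python3 -m pendant '[[0,0,0.2,0,1],[0,0,0.4,0,1],[0,0,0.6,0,1],[0,0,0.6,0,1],[0,0,0.6,0,1]]' 
python3 -m pendant '[[0,0,0.6,0,1],[0,0,0.6,0,1],[0,0,0.6,0,1],[0,0,0.6,0,1],[0,0,0.2,0,1]]'
```

```text
time_s: 6.43
position: [0.5544, 0.2119, 0.0527]
tool_rot: [-3.141, -0.0, 0.672]
ft_force: [-0.9, 1.0, 0.7]
gripper_width: 0.0139
grip_force: 30.0
time_s: 6.85
position: [0.5549, 0.2115, 0.1024]
tool_rot: [3.141, -0.001, 0.671]
ft_force: [-0.5, 0.3, -2.3]
gripper_width: 0.0136
grip_force: 30.0
time_s: 7.27
position: [0.5556, 0.212, 0.1552]
tool_rot: [3.141, -0.003, 0.671]
ft_force: [-0.2, 0.8, -1.8]
gripper_width: 0.0137
grip_force: 30.0
```

The pair is held: 30 N grip and about 2.4 N load. I'll carry it toward the box and stop beside it for a second measurement with the lids at the right yaw.

```bash
python3 -m pendant '[[-0.2,-0.4,0,-0.2,1],[-0.3,-0.7,0,-0.4,1],[-0.32,-0.8,0,-0.4,1],[-0.32,-0.8,0,-0.4,1],[-0.32,-0.8,0,-0.4,1]]' >/dev/null
python3 -m pendant '[[-0.32,-0.8,0,-0.4,1],[-0.32,-0.8,0,-0.4,1],[-0.32,-0.8,0,-0.4,1],[-0.32,-0.8,0,-0.4,1],[-0.32,-0.8,0,-0.4,1]]' >/dev/null
python3 -m pendant '[[-0.32,-0.8,0,-0.4,1],[-0.32,-0.8,0,-0.4,1],[-0.32,-0.8,0,-0.4,1],[-0.32,-0.8,0,-0.4,1],[-0.32,-0.8,0,-0.4,1]]' 
python3 -m pendant '[[-0.1,-0.3,0,-0.1,1],[0,0,0,0,1],[0,0,0,0,1],[0,0,0,0,1],[0,0,0,0,1]]'
python3 - <<'E'
from h import *
s=manip.read_state(); print(s['position'],s['tool_rot'])
im,K,T=snap('wrist','w4.png'); np.savez('w4.npz',K=K,T=T)
hsv=cv2.cvtColor(im,cv2.COLOR_BGR2HSV)
r=cv2.inRange(hsv,(0,150,80),(6,255,255))|cv2.inRange(hsv,(170,150,80),(180,255,255))
n,l,s,c=cv2.connectedComponentsWithStats(r)
for i in range(1,n):
    if s[i,4]>15: print(s[i],c[i],cast(c[i],K,T,.07)[0].round(4))
E
```

```text
time_s: 8.52
position: [0.4601, -0.0197, 0.1524]
tool_rot: [3.142, 0.001, 0.264]
ft_force: [-0.7, 0.5, -3.0]
gripper_width: 0.0138
grip_force: 30.0
time_s: 8.93
position: [0.4599, -0.0231, 0.1527]
tool_rot: [-3.141, -0.001, 0.261]
ft_force: [-0.4, -0.2, -2.9]
gripper_width: 0.0137
grip_force: 30.0
[ 0.45994256 -0.02313557  0.15270461] [-3.14102179e+00 -7.83403417e-04  2.61446552e-01]
[610 186  22  14 122] [620.29508197 192.62295082] [ 0.5435 -0.2061  0.07  ]
[491 219  35  26 614] [508.42996743 231.1742671 ] [ 0.5003 -0.1459  0.07  ]
[449 258  19  12  96] [457.86458333 263.80208333] [ 0.4696 -0.1214  0.07  ]
```

View pics/w4.png

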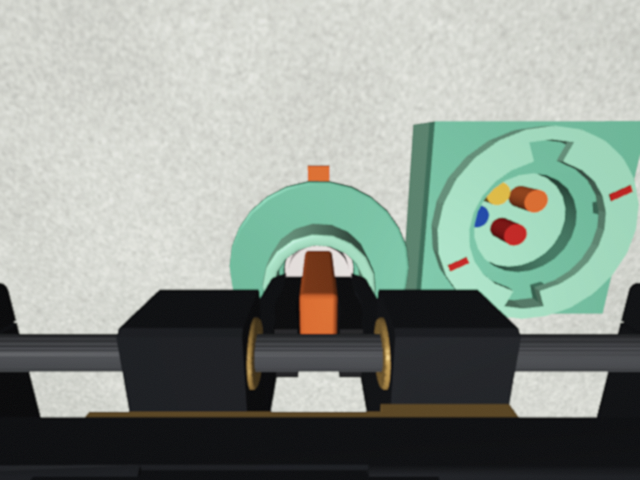

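The wrist view shows red marks at (620,193) and (458,264). The box's far edge is horizontal at row 122, so its yaw matches the tool's at about 15°. The held lid's front lug is at (318,173). I'll compute the lid axis and the box axis from this same picture.

Run:
```python
from h import *
from scipy.optimize import least_squares
im=cv2.imread('pics/w4.png'); f=np.load('w4.npz');K,T=f['K'],f['T']
tcp=np.array([.45994,-.02314]);yaw=.2614; R=np.array([[np.cos(yaw),np.sin(yaw)],[-np.sin(yaw),np.cos(yaw)]])
hsv=cv2.cvtColor(im,cv2.COLOR_BGR2HSV)
o=cv2.inRange(hsv,(3,150,60),(15,255,255)); o[200:]=0; o[:,:280]=0;o[:,350:]=0
q=cast(np.argwhere(o)[:,::-1],K,T,.105)[:,:2]-tcp; q=q@R.T; print('lug tool frame',q.min(0),q.max(0))
# disc arc, top face at z=.1+.024
g=cv2.inRange(hsv,(70,60,60),(95,255,255)); pts=[]
for c in range(240,400,3):
    if 300<c<335: continue
    k=np.where(g[150:290,c])[0]
    if len(k): pts.append((c,150+k[0]))
q=(cast(pts,K,T,.124)[:,:2]-tcp)@R.T
s=least_squares(lambda p:np.hypot(*(q-p).T)-.048,[0,0],loss='soft_l1',f_scale=.001); print('outer disc centre tool',s.x,np.abs(s.fun).mean())
b=np.array([.50655,-.16375]); print('box tool', R@(b-tcp))
n=cast([(552,152),(523,297)],K,T,.07);d=n[0]-n[1];print(n,n.mean(0),np.degrees(np.arctan2(d[1],d[0])))
```

```text
lug tool frame [ 0.04542477 -0.00633446] [0.05298955 0.00459103]
outer disc centre tool [-0.00145073 -0.00116297] 0.00023267780314982096
box tool [ 0.00868832 -0.14787893]
[[ 0.55568126 -0.15189244  0.07      ]
 [ 0.45816478 -0.17507868  0.07      ]] [ 0.50692302 -0.16348556  0.07      ] 13.3747164595886
```

```bash
python3 -m pendant '[[0.14,-0.4,0,0,1],[0.24,-0.7,0,0,1],[0.27,-0.8,0,0,1],[0.27,-0.8,0,0,1],[0.27,-0.8,0,0,1]]' >/dev/null
python3 -m pendant '[[0.27,-0.8,0,0,1],[0.27,-0.8,0,0,1],[0.24,-0.7,0,0,1],[0.24,-0.7,0,0,1],[0.16,-0.48,0,0,1]]' >/dev/null
python3 -m pendant '[[0,0,0,0,1],[0,0,0,0,1],[0,0,0,0,1],[0,0,0,0,1],[0,0,0,0,1]]' 
python3 -m pendant '[[0,0,0,0,1],[0,0,0,0,1]]'
python3 - <<'E'
from h import *
a,_,_=snap('wrist');b,_,_=snap('side')
cv2.imwrite('pics/c5.png',np.hstack([a[100:420,140:540],cv2.resize(b[150:270,300:450],(400,320),interpolation=cv2.INTER_CUBIC)]))
E
```

```text
time_s: 10.23
position: [0.5067, -0.1629, 0.1528]
tool_rot: [-3.141, 0.0, 0.261]
ft_force: [-0.2, 0.1, -3.4]
gripper_width: 0.0137
grip_force: 30.0
time_s: 10.4
position: [0.5068, -0.1635, 0.1528]
tool_rot: [-3.141, 0.0, 0.26]
ft_force: [0.2, -0.2, -1.5]
gripper_width: 0.0138
grip_force: 30.0
```

View pics/c5.png

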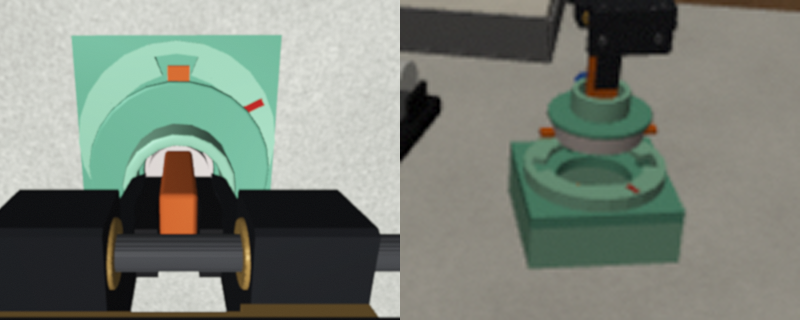

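The held lug (178,73) lines up with the notch (177,65), and the box's edges are square to the tool. I'll lower to just above the rim and then into the mouth, watching the force.

```bash
python3 -m pendant '[[0,0,-0.25,0,1],[0,0,-0.3,0,1],[0,0,-0.3,0,1],[0,0,-0.2,0,1],[0,0,-0.2,0,1]]' 
python3 -m pendant '[[0,0,-0.1,0,1],[0,0,-0.1,0,1],[0,0,-0.1,0,1],[0,0,-0.1,0,1],[0,0,-0.1,0,1]]'
python3 -m pendant '[[0,0,-0.1,0,1],[0,0,-0.1,0,1],[0,0,0,0,1]]'
```

```text
time_s: 10.92
position: [0.5065, -0.1639, 0.1269]
tool_rot: [-3.141, 0.001, 0.259]
ft_force: [0.7, -0.3, -2.5]
gripper_width: 0.0136
grip_force: 30.0
time_s: 11.33
position: [0.5069, -0.164, 0.1177]
tool_rot: [3.141, -0.0, 0.259]
ft_force: [0.4, 0.5, -2.5]
gripper_width: 0.0137
grip_force: 30.0
time_s: 11.58
position: [0.5066, -0.1639, 0.1134]
tool_rot: [-3.141, 0.0, 0.259]
ft_force: [0.1, -0.4, -3.4]
gripper_width: 0.0138
grip_force: 30.0
```

```bash
python3 -m pendant '[[0,0,-0.1,0,1],[0,0,-0.08,0,1],[0,0,-0.03,0,1],[0,0,0,0,1],[0,0,0,0,1]]'
python3 -m pendant '[[0,0,-0.03,0,1],[0,0,-0.03,0,1],[0,0,0,0,1]]'
```

```text
time_s: 12.0
position: [0.5068, -0.164, 0.1095]
tool_rot: [3.142, 0.0, 0.259]
ft_force: [-0.2, -0.2, -4.3]
gripper_width: 0.0141
grip_force: 30.0
time_s: 12.25
position: [0.507, -0.164, 0.1087]
tool_rot: [3.141, -0.0, 0.259]
ft_force: [-1.1, -0.0, 1.1]
gripper_width: 0.0138
grip_force: 30.0
```

The lids are seated: TCP z = 0.1087 puts the lid at 56 mm, and the force has reversed. Now I'll turn clockwise.

```bash
python3 -m pendant '[[0,0,0,-0.4,1],[0,0,0,-0.7,1],[0,0,0,-0.7,1],[0,0,0,-0.7,1],[0,0,0,-0.7,1]]'
python3 -m pendant '[[0,0,0,-0.7,1],[0,0,0,-0.7,1],[0,0,0,-0.7,1],[0,0,0,-0.7,1],[0,0,0,-0.7,1]]'
python3 -m pendant '[[0,0,0,-0.7,1],[0,0,0,-0.7,1],[0,0,0,-0.7,1],[0,0,0,-0.7,1],[0,0,0,-0.7,1]]'
```

```text
time_s: 12.67
position: [0.5074, -0.1641, 0.1087]
tool_rot: [3.141, -0.001, 0.033]
ft_force: [-0.1, 0.1, 0.4]
gripper_width: 0.0141
grip_force: 30.0
time_s: 13.08
position: [0.5074, -0.1641, 0.1086]
tool_rot: [3.141, -0.001, -0.212]
ft_force: [0.7, -0.8, 1.1]
gripper_width: 0.0139
grip_force: 30.0
time_s: 13.5
position: [0.5074, -0.1641, 0.1087]
tool_rot: [-3.141, -0.001, -0.456]
ft_force: [-0.3, 0.8, 1.1]
gripper_width: 0.0136
grip_force: 30.0
```

```bash
python3 -m pendant '[[0,0,0,-0.7,1],[0,0,0,-0.7,1],[0,0,0,-0.7,1],[0,0,0,-0.7,1],[0,0,0,-0.7,1]]'
python3 -m pendant '[[0,0,0,-0.5,1],[0,0,0,-0.5,1],[0,0,0,-0.4,1],[0,0,0,-0.3,1],[0,0,0,0,1]]'
python3 -c "
from bench import manip;s=manip.read_state();print(s['moment'],s['qpos'])"
```

```text
time_s: 13.92
position: [0.5074, -0.164, 0.1087]
tool_rot: [-3.141, -0.001, -0.7]
ft_force: [-0.3, 0.2, 1.3]
gripper_width: 0.0135
grip_force: 30.0
time_s: 14.33
position: [0.5073, -0.1641, 0.1086]
tool_rot: [-3.141, -0.001, -0.817]
ft_force: [0.4, 0.7, 5.1]
gripper_width: 0.0139
grip_force: 30.0
[ 0.14143474 -0.04279757  0.10457149] [ 0.15520853  0.77791189  0.11874278  1.96203628 -0.20872928  0.41208926
 -1.95596264]
```

```bash
python3 -m pendant '[[0,0,0,-0.3,1],[0,0,0,-0.3,1],[0,0,0,0,1],[0,0,0,0,1]]'
python3 -m pendant '[[0,0,0,-0.3,1],[0,0,0,-0.3,1],[0,0,0,0,1],[0,0,0,0,1]]'
python3 -c "
from bench import manip;s=manip.read_state();print(s['moment'])"
```

```text
time_s: 14.67
position: [0.508, -0.1637, 0.1087]
tool_rot: [-3.14, -0.002, -0.856]
ft_force: [2.2, 1.9, 5.0]
gripper_width: 0.0136
grip_force: 30.2
time_s: 15.0
position: [0.508, -0.1636, 0.1086]
tool_rot: [-3.14, -0.001, -0.897]
ft_force: [2.8, 1.4, 5.8]
gripper_width: 0.0141
grip_force: 31.1
[ 0.35514135 -0.52020732  0.66339795]
```

The turn has hit the stop (moment 0.66 N m, 1.1 rad turned). I'll ease the twist, open the hand and lower around the collar. With the disc top at 0.080, the target TCP height is 0.083, which leaves the palm at 0.147 above the handle top at 0.138.

```bash
python3 -m pendant '[[0,0,0,0.6,1],[0,0,0,0.3,1],[0,0,0,0,1],[0,0,0,0,0],[0,0,0,0,0]]'
python3 -m pendant '[[0,0,0,0,0],[0,0,0,0,0],[0,0,0,0,0],[0,0,0,0,0],[0,0,0,0,0]]'
python3 -m pendant '[[0,0,0,0,0],[0,0,0,0,0],[0,0,0,0,0],[0,0,0,0,0],[0,0,0,0,0]]'
python3 -c "
from bench import manip;s=manip.read_state();print(s['moment'])
from h import *
a,_,_=snap('wrist','w6.png')"
```

```text
time_s: 15.42
position: [0.5056, -0.1641, 0.1079]
tool_rot: [3.14, 0.002, -0.838]
ft_force: [-0.2, 0.1, 0.3]
gripper_width: 0.0252
grip_force: 0.0
time_s: 15.83
position: [0.5066, -0.164, 0.1082]
tool_rot: [3.141, 0.0, -0.837]
ft_force: [0.1, 0.7, 0.9]
gripper_width: 0.0584
grip_force: 0.0
time_s: 16.25
position: [0.5068, -0.164, 0.1084]
tool_rot: [3.142, -0.0, -0.837]
ft_force: [0.4, -0.4, -0.8]
gripper_width: 0.0877
grip_force: 0.0
[ 0.10849499  0.01463635 -0.00346778]
```

View pics/w6.png

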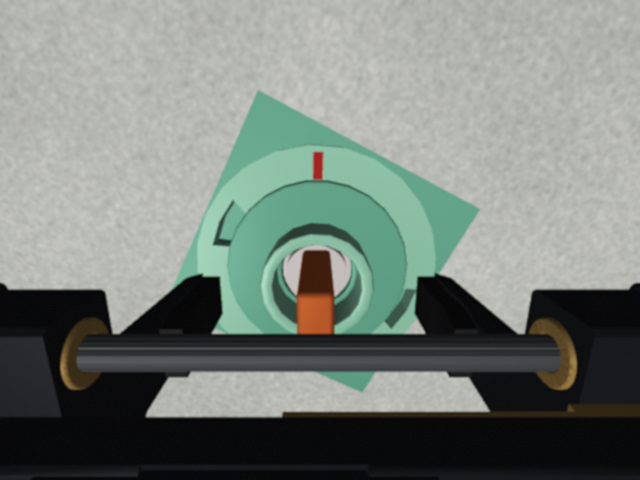

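The handle (316,300) is in line with the red mark (318,166), so the inner lid is locked. The collar (318,285) is centred between the open fingers. I'll lower and grip the collar.

```bash
python3 -m pendant '[[0,0,-0.4,0,0],[0,0,-0.4,0,0],[0,0,-0.3,0,0],[0,0,-0.16,0,0],[0,0,0,0,0]]'
python3 -m pendant '[[0,0,0,0,0],[0,0,0,0,0],[0,0,0,0,1],[0,0,0,0,1],[0,0,0,0,1]]'
python3 -m pendant '[[0,0,0,0,1],[0,0,0,0,1],[0,0,0,0,1],[0,0,0,0,1],[0,0,0,0,1]]'
```

```text
time_s: 16.72
position: [0.5061, -0.1638, 0.082]
tool_rot: [3.14, 0.002, -0.837]
ft_force: [-0.6, 0.6, 0.3]
gripper_width: 0.0883
grip_force: 0.0
time_s: 17.13
position: [0.507, -0.164, 0.0834]
tool_rot: [-3.141, -0.0, -0.837]
ft_force: [-0.4, -0.2, 0.4]
gripper_width: 0.0701
grip_force: 0.0
time_s: 17.55
position: [0.5069, -0.164, 0.0832]
tool_rot: [-3.142, -0.0, -0.837]
ft_force: [0.7, -0.0, 1.5]
gripper_width: 0.0534
grip_force: 30.0
```

Gripped at 53.4 mm opening, which matches the collar, and the side force is small. I'll lift straight up, slowly at first, about 90 mm.

```bash
python3 -m pendant '[[0,0,0.1,0,1],[0,0,0.15,0,1],[0,0,0.2,0,1],[0,0,0.2,0,1],[0,0,0.2,0,1]]'
python3 -m pendant '[[0,0,0.25,0,1],[0,0,0.25,0,1],[0,0,0.25,0,1],[0,0,0.25,0,1],[0,0,0.25,0,1]]'
```

```text
time_s: 17.97
position: [0.5068, -0.164, 0.1006]
tool_rot: [3.142, -0.0, -0.837]
ft_force: [-0.3, -0.7, -1.1]
gripper_width: 0.0538
grip_force: 30.0
time_s: 18.38
position: [0.5069, -0.164, 0.1258]
tool_rot: [-3.142, -0.0, -0.837]
ft_force: [-0.4, 0.0, -1.2]
gripper_width: 0.0542
grip_force: 30.0
```

```bash
python3 -m pendant '[[0,0,0.25,0,1],[0,0,0.25,0,1],[0,0,0.25,0,1],[0,0,0.25,0,1],[0,0,0.25,0,1]]' >/dev/null
python3 -m pendant '[[0,0,0.25,0,1],[0,0,0.25,0,1],[0,0,0.25,0,1],[0,0,0.2,0,1],[0,0,0.1,0,1]]' >/dev/null
python3 -m pendant '[[0,0,0,0,1],[0,0,0,0,1],[0,0,0,0,1],[0,0,0,0,1],[0,0,0,0,1]]'
python3 - <<'E'
from h import *
b,_,_=snap('side');cv2.imwrite('pics/c7.png',cv2.resize(b[120:270,280:460],(720,600),interpolation=cv2.INTER_CUBIC))
E
```

```text
time_s: 19.63
position: [0.5066, -0.1639, 0.1709]
tool_rot: [3.141, 0.0, -0.837]
ft_force: [-0.3, -0.2, -1.4]
gripper_width: 0.0537
grip_force: 30.0
```

View pics/c7.png

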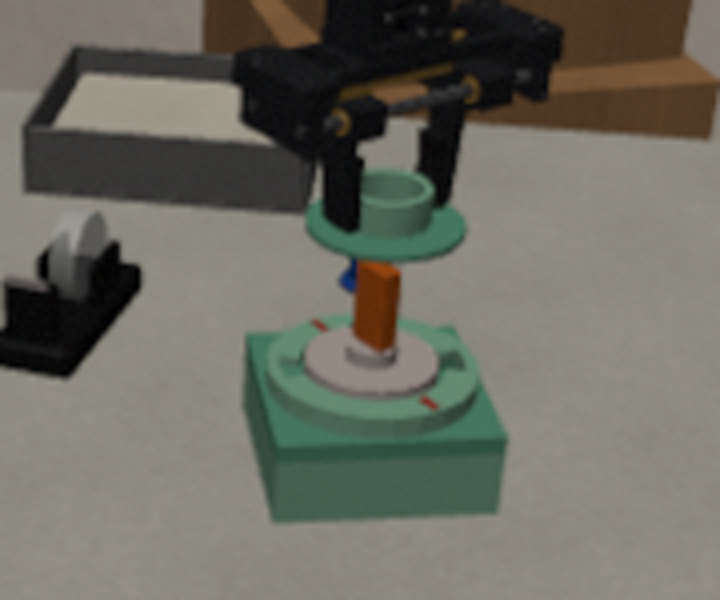

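The side view shows the outer lid level in the gripper at (385,215). It is about 24 mm clear of the handle top (378,268), and the inner lid is seated and locked in the box.

```bash
python3 -c "
from bench import manip;print(manip.hand_in())"
```

```text
the job is handed in; nothing more can be done
None
```

The job is handed in at about 20 s, with the inner lid seated and locked in the box and the outer lid held level about 24 mm clear of the orange handle; the hand-in returned no verdict.

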